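Hang the graphite reamer on the swivel hook

ROBOT

A 6-joint arm with a two-finger parallel gripper is mounted at the origin on the work surface. World frame = base frame: x ahead of the robot, y to its left, z up, the work surface at z = 0. Lengths are in mm, angles in rad, forces in N, time in s.
With the tool pointing down it reaches from about 425 to 925 mm from the base axis. Payload 12.5 kg.
Tool frame: the origin (TCP) lies between the finger pads; the fingertips stand ctrl.tips_ahead ahead of it and the grasp point (between the pads) lies 3 mm ahead of it (ctrl.tips_ahead is the distance from the TCP to the fingertips, in mm); z points along the fingers, y is the line along which they close (so a half turn about z gives the same grasp; the last joint's range is limited). The gripper opens to 85 mm and grips with 20 to 120 N. Pads are 22 mm wide; open, the fingers measure 114 mm over their backs; the gripper's body (76 mm by 85 mm) begins 54 mm behind the grasp point. The pads swing forward as they close: fully open they stand 13 mm farther back than shut.
Start: joints at [-0.106, 0.491, 1.559, -0, 1.092, -0.106], TCP at [625.014, 0.021, 253.327] pointing down, gripper open.
Joint ranges: [-3.1, 3.1], [-0.84, 2.19], [0.05, 2.79], [-1.13, 4.28], [0.06, 2.93], [-2.69, 2.69]. Speed limits (rad/s): [2.22, 2.22, 2.79, 3.14, 3.14, 3.14].

INTERFACE

Orientations are given as a unit quaternion [x, y, z, w].
In Python, from bench import status, grab_frame, sign_off, ctrl gives the robot as it stands. The module is installed in compiled form; this text tells all that it offers.
- The arm moves only by the tool arm_command, never from a script. Its argument "motion" is text: rows parted by semicolons, each of 5 numbers parted by spaces: the shift along the tool's x, y, z in cm, then the turn about the tool's z in degrees, then the opening, from 0 (shut) to 1 (fully open). A call has exactly 8 rows; each row shifts and turns the commanded pose from where the row before left it, along the tool's axes as they then stand; what a row does not reach is not made up. A row lasts 1/10 s, in which the tool goes at most 50 mm and 8.59 degrees, less where a joint would pass 70% of its speed; a pose out of reach is approached as far as the arm can. A call is refused whole if a number of a shift passes 5 or a number of a turn 8.59, either way. A call with a gripper value outside its range is refused whole. The fingers move at their own pace and stop on an object; the grip force is fixed at half the most. Time passes only in rows, so rows that do not move let the fingers close, or fill a call up. It gives the time, the measured TCP pose, the force, the opening and the grip force at its end, in the units of the state.
- status.state(): the state, without advancing time (a new reading comes with each control period).
- grab_frame(name): name is "scene" or "side" or "wrist"; returns a dict with "color" (400x640x3 uint8, red, green, blue), "depth" (400x640 float32, mm along the optical axis (not along the pixel's ray), 0 where there is no reading), "K" (3x3 intrinsics, pixels), "D" ([k1, k2, p1, p2, k3] as OpenCV has them; the pictures are not rectified), "view" (4x4, takes a point from world to camera coordinates); the wrist camera has in their place "T_tool_cam" (4x4, takes a point from camera to tool coordinates, whose origin is the TCP and whose axes are the flange's). Camera axes: x right, y down, z forward; pixel columns grow to the right and rows downward; lengths in mm; the calibration is good to about 2 mm. A picture is of the moment at which its call begins: read the wrist's pose just before it.
- sign_off(): hands the job in; it is judged then, once.
The state is a dict: "clock": time; "qpos": joint angles; "qvel": joint speeds; "effort": joint torques, N m; "position": TCP position; "orientation": TCP orientation; "contact_force": force on the tool from outside, world axes, zero at the start; "torque": the same for the moment, N m; "gripper_width": opening from 0.0 (shut) to 1.0 (fully open); "finger_force": force on a finger pad.
Only numpy, scipy, OpenCV 4.12 (cv2) and the standard library are available. Lean on these libraries where they do the work, as an engineer would, in place of code of your own. Each camera call takes 0.05 s, during which the arm holds its last target. There are 200 camera calls.

TASK

Swing the stiff swivel hook on the tool stand round to your side of the bench, anticlockwise seen from above, until you feel it come fully home against its far stop, without straining the stop. Then take the graphite reamer from the tool rack, slide its rod into the hook's slot as far as it goes and lower it gently behind the upturned ends until the hook carries it upright; only then let go, with the hook still home and everything else left where it was.

Things in the scene. Friction and masses are not known exactly. Their poses are not given: they have to be found in the camera images.
- stand_top (a point): Middle of the top of the tool stand's upright 16 mm steel pillar, 235 mm above the bench (fixed; dark cast foot 120 mm wide). The swivel hook's head is clamped on the pillar by hand, never twice alike: the hook's upper face lies 202 to 218 mm above the bench, and when home the hook faces along this point's -x axis give or take 0.2 rad. Neither is measured: feel for them or look.
- swivel_hook (a joint): Turn of the hook about the pillar within its head, rad: 0 against the near stop pin, growing anticlockwise seen from above, 2.007 as the arm meets the far pin (home). Stiff, it stays where it is left: 0.14 N m turns it (2.3 N at 60 mm out). The pins' rubber yields about 0.007 rad per 0.5 N m; above about 1.2 N m (20 N at 60 mm out) the stop is strained. The hook's shape is told under stand.
- stand: The stand; origin under its foot. Its hook is a flat steel arm, 7 mm thick, with a slot 13 mm wide from 50 mm out from the pillar axis (closed end) to its mouth. It is 29 mm wide from 40 to 76 mm out; the ends at 72 to 76 mm are turned up 5 mm; beyond, the mouth flares to 44 mm, 88 mm out. A ferrule sits 55 to 59 mm out. The stop pins, 27 mm out, rise 10 mm above the hook's face.
- reamer_mid (a point): Graphite reamer, loose, about 130 g, upright in the rack: the tool with the tallest handle (wooden cylinder 26 mm thick), a brass ferrule 24 mm wide, 10 mm high, and a thick dark rod. Point on its axis half-way up handle and ferrule: handle top 35 mm above, ferrule's underside 35 mm below; under that a 10 mm rod, tapering in its last 25 mm, to the tip 130 mm below the point. z up.
- rack: Fixed tool rack: plywood shelf 75 x 200 mm, top 120 mm above the bench, between two cheeks. Origin on the bench under the shelf's centre, y along its row of three 14 mm holes 60 mm apart, x across. In each hole a tool stands with its ferrule on the shelf: the reamer, a pick and a spatula, in any order.
- pick: Bystander in the rack: pick with a squat 32 mm dark wooden knob, 38 mm high. Origin at the underside of its ferrule.
- spatula: Bystander in the rack: spatula with a slim 16 mm black handle, 52 mm high. Origin at the underside of its ferrule.
- frit_jar: Bystander: glass jar, 52 mm wide, 75 mm high. Origin at its base.
- release_jar: Bystander: amber jar, 60 mm wide, 65 mm high. Origin at its base.
- bead_press: Bystander: brass bead press lying on the bench, 85 x 30 x 38 mm. Origin at its base.
- pliers: Bystander: pliers lying on the bench, 200 mm long, 16 mm high. Origin under the pivot.
Mind the look-alikes: they are no part of the job. Leave any orange or purple look-alike of the part that bears reamer_mid alone.

How it is judged:
By the outcome, as a careful person would: the job done as asked, in the order asked, and still so for the second after the job is handed in, with the robot touching nothing.
It also fails if it takes over 72 s, if anything falls off the work surface, if the arm or the gripper's body presses on something with over 40 N, if the wrist force passes 120 N, or if a joint passes its speed limit or range.

## Working session

There is one attempt and no reset: what is moved stays moved. The work goes in short steps, Python scripts to look and compute and a tool call to move; the robot and the scene stay as the last step left them, time stands still between calls to the robot, and variables do not carry over. Pictures are saved under pics/ and viewed, at most 10 in all, crops included, and the job is handed in when it is done.

Besides the shell and the picture viewer there is one more tool, called by a JSON object that holds its "api" and its "payload". arm_command: Moves the arm, as the interface text tells. Its arguments: {"type":"object","properties":{"motion":{"type":"string"}},"required":["motion"]}

```bash
ls; mkdir -p pics; cat > h.py <<'E'
import numpy as np, cv2
from bench import status, grab_frame, sign_off, ctrl
from scipy.spatial.transform import Rotation as R
def grab(n):
    s=status.state(); f=grab_frame(n)
    if n=="wrist":
        T=np.eye(4);T[:3,:3]=R.from_quat(s["orientation"]).as_matrix();T[:3,3]=s["position"]
        f["c2w"]=T@f["T_tool_cam"]
    else: f["c2w"]=np.linalg.inv(f["view"])
    return f
def ray(f,px):
    u=cv2.undistortPoints(np.array(px,float).reshape(-1,1,2),f["K"],f["D"]).reshape(-1,2)
    d=np.c_[u,np.ones(len(u))]@f["c2w"][:3,:3].T
    return f["c2w"][:3,3],d
def onplane(f,px,z):
    o,d=ray(f,px); return o+d*((z-o[2])/d[:,2])[:,None]
def depthpts(f):
    h,w=f["depth"].shape; v,u=np.mgrid[:h,:w]
    n=cv2.undistortPoints(np.stack([u,v],-1).reshape(-1,1,2).astype(float),f["K"],f["D"]).reshape(h,w,2)
    c=np.dstack([n,np.ones((h,w))])*f["depth"][...,None]
    return c@f["c2w"][:3,:3].T+f["c2w"][:3,3]
def proj(f,P):
    w2c=np.linalg.inv(f["c2w"]);return cv2.projectPoints(np.array(P,float).reshape(-1,3),cv2.Rodrigues(w2c[:3,:3])[0],w2c[:3,3],f["K"],f["D"])[0].reshape(-1,2)
def save(n,img): cv2.imwrite("pics/"+n,cv2.cvtColor(np.ascontiguousarray(img),cv2.COLOR_RGB2BGR))
E
python3 - <<'E'
from h import *
import pickle
s=status.state();print(s,ctrl.tips_ahead)
F={n:grab(n) for n in("scene","side","wrist")}
pickle.dump(F,open("f0.pkl","wb"))
for n,f in F.items(): print(n,f["K"].diagonal(),f["c2w"].round(2).tolist()); save("a_%s.png"%n,f["color"])
E
```

```text
pics
{'clock': 0.0, 'qpos': array([-1.05556930e-01,  4.91586789e-01,  1.55946748e+00,  1.87030344e-05,
        1.09168089e+00, -1.05613318e-01]), 'qvel': array([-0.00026766,  0.00084934,  0.00056393, -0.00113246,  0.00036821,
        0.00051916]), 'effort': array([-2.53899279e-04, -6.18447447e+01, -2.61596632e+01, -1.41405640e-04,
        4.01603000e-03, -9.44706159e-06]), 'position': array([6.24796961e+02, 7.50457716e-02, 2.52704594e+02]), 'orientation': array([ 7.07089781e-01,  7.07123550e-01, -3.52666324e-04, -4.49474794e-04]), 'contact_force': array([-0.08934276, -0.39274306, -0.28131391]), 'torque': array([ 0.05013453, -0.06179741,  0.02817744]), 'finger_force': 0.0, 'gripper_width': 0.9954063114573837} 22.0
scene [374.90688049 374.90688049   1.        ] [[-0.87, 0.3, -0.38, 963.56], [0.49, 0.56, -0.67, 666.73], [0.01, -0.77, -0.64, 822.28], [0.0, 0.0, 0.0, 1.0]]
side [371.48869712 371.48869712   1.        ] [[0.98, -0.14, 0.16, 407.41], [-0.21, -0.62, 0.75, -731.79], [-0.0, -0.77, -0.64, 758.29], [0.0, 0.0, 0.0, 1.0]]
wrist [358.62896433 358.62896433   1.        ] [[1.0, 0.0, -0.0, 624.67], [0.0, -0.96, -0.27, 70.11], [-0.0, 0.27, -0.96, 373.59], [0.0, 0.0, 0.0, 1.0]]
```

View pics/a_scene.png

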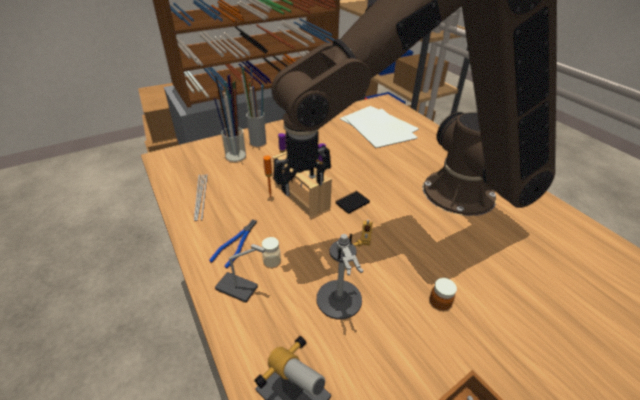

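View pics/a_side.png

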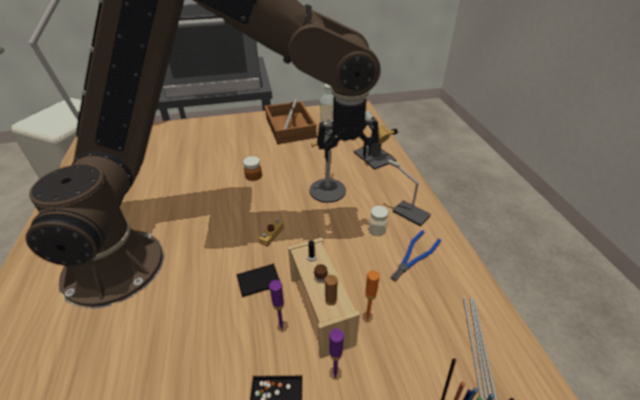

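```bash
python3 - <<'E'
from h import *
import pickle
F=pickle.load(open("f0.pkl","rb"))
a=F["scene"]["color"][225:325,300:400]; b=F["side"]["color"][230:360,260:390]
save("b.png",np.hstack([cv2.resize(a,(400,400),interpolation=cv2.INTER_CUBIC),cv2.resize(b,(400,400),interpolation=cv2.INTER_CUBIC)]))
f=F["side"];P=depthpts(f)
for nm,px in dict(reamer=(331,283),pick=(320,268),spat=(312,243),orange=(372,277),purp1=(277,286),purp2=(336,338)).items():
    print(nm,P[px[1]-3:px[1]+8:2,px[0]].round(0).tolist())
# wooden handle mask of reamer
hsv=cv2.cvtColor(f["color"],cv2.COLOR_RGB2HSV); print(hsv[288,331],hsv[270,320],hsv[285,372])
g=F["scene"];Q=depthpts(g)
m=(Q[...,2]>190)&(Q[...,2]<245)
vv,uu=np.where(m); k=(uu>300)&(uu<400)&(vv>220)&(vv<330)
for v,u in list(zip(vv[k],uu[k]))[::6]: print(u,v,Q[v,u].round(0))
E
```

```text
reamer [[513.0, -307.0, 188.0], [512.0, -312.0, 188.0], [511.0, -316.0, 188.0], [510.0, -318.0, 185.0], [511.0, -317.0, 178.0], [511.0, -317.0, 171.0]]
pick [[506.0, -239.0, 154.0], [504.0, -245.0, 155.0], [503.0, -250.0, 155.0], [502.0, -254.0, 154.0], [502.0, -256.0, 150.0], [501.0, -259.0, 147.0]]
spat [[500.0, -182.0, 171.0], [499.0, -188.0, 171.0], [498.0, -194.0, 172.0], [498.0, -194.0, 166.0], [498.0, -193.0, 159.0], [498.0, -193.0, 152.0]]
orange [[601.0, -292.0, 163.0], [600.0, -296.0, 163.0], [598.0, -301.0, 163.0], [598.0, -303.0, 159.0], [598.0, -305.0, 155.0], [598.0, -305.0, 149.0]]
purp1 [[413.0, -273.0, 163.0], [412.0, -278.0, 164.0], [412.0, -282.0, 163.0], [411.0, -286.0, 163.0], [411.0, -288.0, 158.0], [410.0, -290.0, 155.0]]
purp2 [[499.0, -405.0, 164.0], [499.0, -407.0, 161.0], [497.0, -412.0, 164.0], [497.0, -414.0, 160.0], [496.0, -417.0, 159.0], [497.0, -416.0, 150.0]]
[ 13 154  68] [ 12 161  90] [ 11 207 107]
350 233 [594. 172. 224.]
345 234 [614. 181. 238.]
343 235 [619. 181. 237.]
351 235 [593. 176. 220.]
345 236 [617. 186. 237.]
341 237 [626. 184. 236.]
34
[... 1872 characters left out ...]

341 258 [636. 204. 192.]
347 258 [635. 225. 213.]
353 258 [624. 231. 213.]
342 259 [644. 219. 209.]
348 259 [635. 229. 213.]
354 259 [625. 237. 216.]
345 260 [643. 228. 214.]
351 260 [628. 231. 208.]
343 261 [646. 226. 210.]
353 261 [627. 236. 210.]
345 262 [646. 234. 215.]
357 262 [624. 246. 215.]
354 263 [629. 243. 211.]
345 264 [649. 238. 214.]
356 264 [628. 249. 214.]
348 265 [645. 243. 214.]
345 266 [650. 240. 210.]
355 266 [630. 249. 208.]
347 267 [651. 249. 217.]
358 267 [629. 258. 214.]
349 268 [649. 253. 217.]
360 268 [627. 263. 214.]
350 269 [647. 254. 214.]
362 269 [624. 265. 212.]
359 270 [630. 264. 211.]
349 271 [651. 257. 213.]
347 272 [657. 259. 215.]
348 273 [656. 260. 212.]
```

View pics/b.png

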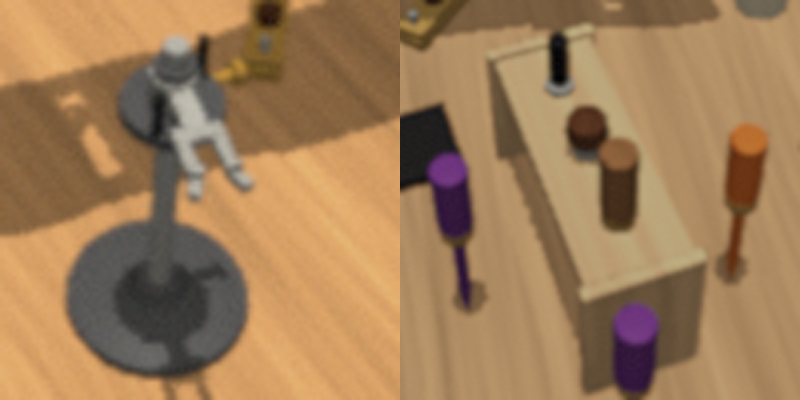

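The reamer is the brown handle at side (331,290): tallest, its top at about z=190, standing in the rack beside the pick (320,270) and spatula (312,248). The orange (372,285) and purple (277,293), (336,344) ones stand outside the rack and are look-alikes. The hook points to about +y, its face at z≈213. I'll move above the stand for one close look.

{"api": "arm_command", "payload": {"motion": "3.5 0 -2.2 0 0; 3.5 0 -2.2 0 0; 3.5 0 -2.2 0 0; 3.5 0 -2.2 0 0; 0 0 0 0 0; 0 0 0 0 0; 0 0 0 0 0; 0 0 0 0 0"}}

```text
clock: 0.95
position: [625.0, 138.9, 340.4]
orientation: [0.708, 0.707, -0.001, -0.0]
contact_force: [0.0, 0.4, 0.1]
gripper_width: -0.001
finger_force: 0.0
```

```bash
python3 - <<'E'
from h import *
import pickle
F=grab("wrist");pickle.dump(F,open("f1.pkl","wb"))
P=depthpts(F)
vv,uu=np.where((P[...,2]>196)&(P[...,2]<245)); 
print(uu.min(),uu.max(),vv.min(),vv.max())
save("c.png",F["color"])
px=proj(F,[[617,182,235],[640,260,213]]);print(px)
E
```

```text
271 374 0 155
[[310.43362713 141.95684635]
 [347.27772661  12.05746443]]
```

View pics/c.png

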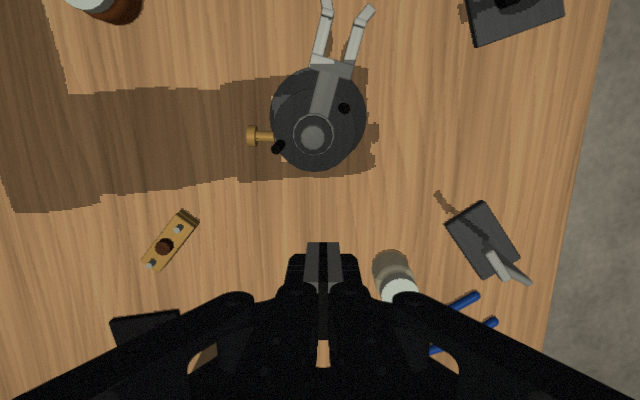

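```bash
python3 - <<'E'
from h import *
import pickle
F=pickle.load(open("f1.pkl","rb"));P=depthpts(F)
def med(u,v,r=2): return np.nanmedian(P[v-r:v+r+1,u-r:u+r+1].reshape(-1,3),0).round(1)
for p in [(313,137),(323,95),(318,45),(354,45),(333,68),(344,108),(278,147),(255,136),(290,100),(366,12),(326,10)]: print(p,med(*p))
# hsv circle fit for pillar top by depth
m=(np.abs(P[...,2]-235)<5); m[:, :280]=0;m[:,345:]=0;m[:100]=0;m[170:]=0
print("pillar",P[m][:,:2].mean(0),P[m][:,2].mean(),m.sum(), np.ptp(P[m],axis=0))
c=onplane(F,[(313,137)],235)[0]; print(c)
# hook arm: points z 207..222 & r>42
d=P[...,:2]-c[:2]; r=np.hypot(d[...,0],d[...,1]); a=np.degrees(np.arctan2(d[...,1],d[...,0]))
m=(P[...,2]>203)&(P[...,2]<224)&(r>30)&(r<100)
for lo in range(30,95,5):
    k=m&(r>=lo)&(r<lo+5)
    if k.sum()>5: print(lo,k.sum(),a[k].min().round(1),a[k].max().round(1),((a[k].min()+a[k].max())/2).round(1),np.median(P[k][:,2]).round(1))
for p in [(344,108),(278,147)]:
    q=onplane(F,[p],222)[0]-c; print(np.hypot(*q[:2]),np.degrees(np.arctan2(q[1],q[0])))
# side view reamer top
F=pickle.load(open("f0.pkl","rb"))["side"];Q=depthpts(F)
m=(np.abs(Q[...,2]-188)<3.5);m[:, :315]=0;m[:,350:]=0;m[:265]=0;m[310:]=0
v,u=np.where(m);print("reamer top",Q[m].mean(0),np.ptp(Q[m],axis=0),u.mean(),v.mean(),onplane(F,[(u.mean(),v.mean())],190))
for p in [(321,268),(312,245)]: print(onplane(F,[p],158 if p[0]==321 else 172))
E
```

```text
(313, 137) [618.6 185.1 235.4]
(323, 95) [624.9 210.4 212.9]
(318, 45) [621.6 241.1 212.8]
(354, 45) [644.7 241.  212.5]
(333, 68) [631.4 227.2 212.4]
(344, 108) [638.5 202.2 221.7]
(278, 147) [594.8 176.9 220.2]
(255, 136) [573.9 181.  189.9]
(290, 100) [600.9 207.  190.7]
(366, 12) [651.7 260.1 212.7]
(326, 10) [626.7 260.2 217.7]
pillar [618.07011648 185.07256637] 234.96961313143598 494 [15.17381377 15.00713597  7.05792229]
[618.63169536 185.07958458 235.        ]
30 171 -160.5 88.3 -36.1 212.6
35 174 64.8 86.5 75.7 212.5
40 340 55.9 94.8 75.3 212.6
45 348 57.0 93.6 75.3 212.6
50 213 59.3 91.8 75.6 212.6
55 215 60.6 90.2 75.4 212.6
60 211 61.6 89.0 75.3 212.6
65 231 62.6 87.9 75.3 212.4
70 271 63.8 87.0 75.4 214.7
75 168 64.1 86.4 75.3 213.7
80 163 63.1 87.0 75.0 212.4
85 28 63.4 67.7 65.6 212.4
26.22222142057129 40.95257552555429
25.020178737378902 -161.38613141927294
reamer top [ 513.15136933 -306.9103969   188.12249478] [24.2480647  24.9127313   6.39982319] 331.088 279.992 [[ 512.79301536 -308.35183378  190.        ]]
[[ 505.44384868 -250.55413627  158.        ]]
[[ 497.3781683  -196.76683051  172.        ]]
```

The pillar axis is at (618,185). The hook is at 75.4° with its face at z=212.6, and the pins at 41° and 198.6° put home near 177°. I'll go to the clockwise side of the hook with the gripper shut.

{"api": "arm_command", "payload": {"motion": "3.1 1.6 0 0 0; 3.1 1.6 0 0 0; 3.2 1.5 0 0 0; 0 0 0 8 0; 0 0 0 8 0; 0 0 0 8 0; 0 0 0 8 0; 0 0 0 8 0"}}

```text
clock: 1.8
position: [672.2, 233.2, 340.7]
orientation: [0.908, 0.42, -0.0, -0.0]
contact_force: [0.5, -0.1, 0.2]
gripper_width: -0.007
finger_force: 0.0
```

{"api": "arm_command", "payload": {"motion": "0 0 0 8 0; 0 0 0 8 0; 0 0 0 8 0; 0 0 0 8 0; 0 0 0 8 0; 0 0 0 8 0; 0 0 0 8 0; 0 0 0 8 0"}}

```text
clock: 2.6
position: [672.2, 233.1, 340.7]
orientation: [0.992, -0.125, -0.0, 0.0]
contact_force: [-0.2, 0.2, 1.3]
gripper_width: -0.003
finger_force: 0.0
```

```bash
cat > loc.py <<'E'
from h import *
# tcp in polar frame about the pillar
s=status.state();p=s["position"];x=R.from_quat(s["orientation"]).as_matrix()
d=p[:2]-[618.3,185.1]; et=-x[:2,0];er=-x[:2,1]
print(s["clock"],p.round(2),"toolx deg",np.degrees(np.arctan2(x[1,0],x[0,0])).round(2),"r",(d@er).round(2),"t",(d@et).round(2),"F",s["contact_force"].round(2),"Ft",(s["contact_force"][:2]@et).round(2),"Fr",(s["contact_force"][:2]@er).round(2),"M",s["torque"].round(2),s["gripper_width"],s["qpos"].round(2))
E
python3 loc.py
```

```text
2.6 [672.22 233.11 340.74] toolx deg -14.39 r 59.9 t -40.29 F [-0.17  0.2   1.31] Ft 0.22 Fr 0.15 M [ 0.01 -0.    0.02] -0.0028477896828209494 [ 0.24  0.56  1.2  -0.    1.38  2.06]
```

{"api": "arm_command", "payload": {"motion": "0 0 3 0 0; 0 0 3 0 0; 0 0 3 0 0; 0 0 2 0 0; 0 0 0.9 0 0; 0 0 0 0 0; -0.5 0 0 0 0; -0.5 0 0 0 0"}}

```text
clock: 3.4
position: [662.3, 236.5, 223.6]
orientation: [0.993, -0.122, 0.001, -0.0]
contact_force: [0.0, -0.1, 0.7]
gripper_width: 0.0
finger_force: 0.0
```

```bash
python3 loc.py
```

```text
3.4 [662.34 236.51 223.58] toolx deg -14.02 r 60.54 t -30.28 F [ 0.   -0.11  0.67] Ft -0.03 Fr -0.1 M [ 0.02 -0.02 -0.03] 6.505930905475132e-05 [0.25 0.63 1.38 0.   1.13 2.06]
```

{"api": "arm_command", "payload": {"motion": "-0.4 0 0 0 0; -0.54 -0.2 0 -5 0; -0.54 -0.2 0 -5 0; -0.54 -0.2 0 -5 0; -0.54 -0.2 0 -5 0; -0.54 -0.2 0 -5 0; -0.54 -0.2 0 -5 0; -0.54 -0.2 0 -5 0"}}

```text
clock: 4.2
position: [621.0, 251.0, 223.5]
orientation: [0.983, 0.184, 0.001, -0.0]
contact_force: [2.1, 0.6, 0.7]
gripper_width: 0.0
finger_force: 1.2
```

```bash
python3 loc.py
```

```text
4.2 [621.01 251.01 223.53] toolx deg 21.22 r 60.46 t -26.38 F [2.1  0.56 0.7 ] Ft -2.17 Fr -0.24 M [ 0.14 -0.25  0.03] 0.00013827371583484294 [0.29 0.58 1.47 0.   1.08 1.49]
```

{"api": "arm_command", "payload": {"motion": "-0.54 -0.2 0 -5 0; -0.54 -0.2 0 -5 0; -0.54 -0.2 0 -5 0; -0.54 -0.2 0 -5 0; -0.54 -0.2 0 -5 0; -0.54 -0.2 0 -5 0; -0.54 -0.2 0 -5 0; -0.54 -0.2 0 -5 0"}}

```text
clock: 5.0
position: [577.7, 237.1, 223.4]
orientation: [0.861, 0.509, 0.001, -0.0]
contact_force: [-0.2, 3.3, 2.4]
gripper_width: 0.001
finger_force: 1.4
```

{"api": "arm_command", "payload": {"motion": "-0.32 -0.12 0 -3 0; -0.32 -0.12 0 -3 0; -0.22 -0.08 0 -2 0; -0.22 -0.08 0 -2 0; 0 0 0 0 0; 0 0 0 0 0; 0 0 0 0 0; 0 0 0 0 0"}}

```text
clock: 5.8
position: [570.0, 228.5, 222.5]
orientation: [0.814, 0.581, 0.0, 0.0]
contact_force: [1.7, 2.2, 0.9]
gripper_width: -0.004
finger_force: 0.9
```

```bash
python3 loc.py
```

```text
5.8 [570.02 228.52 222.5 ] toolx deg 70.97 r 59.8 t -25.31 F [1.67 2.17 0.87] Ft -2.6 Fr -0.87 M [ 0.27 -0.02 -0.02] -0.0035145771833411197 [0.27 0.51 1.62 0.   1.01 0.61]
```

{"api": "arm_command", "payload": {"motion": "-0.105 -0.044 0 -1 0; -0.105 -0.044 0 -1 0; -0.105 -0.044 0 -1 0; -0.105 -0.044 0 -1 0; -0.105 -0.044 0 -1 0; -0.105 -0.044 0 -1 0; -0.105 -0.044 0 -1 0; -0.105 -0.044 0 -1 0"}}

```text
clock: 6.6
position: [564.1, 221.2, 222.3]
orientation: [0.771, 0.637, -0.0, 0.0]
contact_force: [-0.7, 2.3, 3.0]
gripper_width: -0.001
finger_force: 1.2
```

{"api": "arm_command", "payload": {"motion": "-0.105 -0.044 0 -1 0; -0.105 -0.044 0 -1 0; -0.105 -0.044 0 -1 0; 0 0 0 0 0; 0 0 0 0 0; 0 0 0 0 0; 0 0 0 0 0; 0 0 0 0 0"}}

```text
clock: 7.4
position: [562.4, 218.3, 222.2]
orientation: [0.755, 0.656, -0.0, 0.0]
contact_force: [0.8, 0.2, -0.2]
gripper_width: 0.007
finger_force: 0.0
```

```bash
python3 loc.py; python3 - <<'E'
from h import *
F=grab("scene");P=depthpts(F);d=P[...,:2]-[618.3,185.1]
r=np.hypot(d[...,0],d[...,1]);a=np.degrees(np.arctan2(d[...,1],d[...,0]))%360
m=(abs(P[...,2]-213)<4)&(a>130)&(a<230)
for lo in range(35,95,6):
    k=m&(r>=lo)&(r<lo+6)
    if k.sum()>3: print(lo,k.sum(),np.percentile(a[k],[2,98]).round(1))
save("d.png",F["color"])
E
```

```text
7.4 [562.37 218.28 222.17] toolx deg 82.0 r 60.01 t -25.07 F [ 0.76  0.17 -0.23] Ft -0.28 Fr -0.73 M [-0.    0.06 -0.03] 0.007385630509222552 [ 0.26  0.49  1.65 -0.    1.    0.4 ]
35 18 [157.3 185.4]
41 18 [154.3 190.5]
47 8 [144.2 160.8]
53 6 [139.6 140.8]
59 7 [139.4 143.6]
65 7 [139.3 142.7]
71 7 [142.8 147.8]
```

{"api": "arm_command", "payload": {"motion": "-0.03 -0.013 0 -0.3 0; -0.03 -0.013 0 -0.3 0; -0.03 -0.013 0 -0.3 0; 0 0 0 0 0; 0 0 0 0 0; 0 0 0 0 0; 0 0 0 0 0; 0 0 0 0 0"}}

```text
clock: 8.25
position: [561.9, 217.6, 222.3]
orientation: [0.75, 0.662, 0.0, 0.0]
contact_force: [1.4, 2.8, -1.0]
gripper_width: -0.001
finger_force: 1.0
```

```bash
python3 loc.py
```

```text
8.25 [561.9  217.56 222.29] toolx deg 82.9 r 59.98 t -25.24 F [ 1.37  2.84 -1.04] Ft -2.98 Fr -1.01 M [ 0.28 -0.18 -0.03] -0.0014380459645462428 [ 0.26  0.49  1.65 -0.    1.    0.38]
```

{"api": "arm_command", "payload": {"motion": "-0.031 -0.013 0 -0.3 0; -0.031 -0.013 0 -0.3 0; -0.021 -0.008 0 -0.2 0; 0 0 0 0 0; 0 0 0 0 0; 0 0 0 0 0; 0 0 0 0 0; 0 0 0 0 0"}}

```text
clock: 9.05
position: [561.4, 216.7, 222.3]
orientation: [0.745, 0.667, -0.0, 0.0]
contact_force: [1.4, 2.1, -1.2]
gripper_width: 0.004
finger_force: 0.6
```

```bash
python3 loc.py
```

```text
9.05 [561.39 216.74 222.32] toolx deg 83.7 r 60.04 t -25.2 F [ 1.42  2.12 -1.18] Ft -2.27 Fr -1.18 M [ 0.22 -0.04 -0.01] 0.0038632419081574268 [ 0.26  0.49  1.65 -0.    1.    0.37]
```

{"api": "arm_command", "payload": {"motion": "-0.031 -0.013 0 -0.3 0; -0.031 -0.013 0 -0.3 0; -0.021 -0.008 0 -0.2 0; 0 0 0 0 0; 0 0 0 0 0; 0 0 0 0 0; 0 0 0 0 0; 0 0 0 0 0"}}

```text
clock: 9.85
position: [561.0, 216.0, 222.3]
orientation: [0.74, 0.672, -0.0, 0.0]
contact_force: [0.3, 1.2, 0.0]
gripper_width: -0.002
finger_force: 0.9
```

```bash
python3 loc.py
```

```text
9.85 [560.98 215.98 222.29] toolx deg 84.5 r 60.02 t -25.25 F [0.27 1.21 0.01] Ft -1.23 Fr -0.15 M [ 0.33 -0.01  0.01] -0.001723917903411984 [ 0.26  0.49  1.66 -0.    1.    0.35]
```

{"api": "arm_command", "payload": {"motion": "-0.031 -0.013 0 -0.3 0; -0.031 -0.013 0 -0.3 0; -0.021 -0.008 0 -0.2 0; 0 0 0 0 0; 0 0 0 0 0; 0 0 0 0 0; 0 0 0 0 0; 0 0 0 0 0"}}

```text
clock: 10.65
position: [560.6, 215.1, 222.3]
orientation: [0.736, 0.678, -0.0, 0.0]
contact_force: [-0.8, 2.3, 0.3]
gripper_width: 0.004
finger_force: 0.9
```

```bash
python3 loc.py
```

```text
10.65 [560.55 215.14 222.29] toolx deg 85.3 r 60.02 t -25.21 F [-0.84  2.33  0.28] Ft -2.25 Fr 1.02 M [ 0.31  0.09 -0.01] 0.0041495735711775585 [ 0.26  0.49  1.66 -0.    1.    0.34]
```

{"api": "arm_command", "payload": {"motion": "-0.031 -0.013 0 -0.3 0; -0.031 -0.013 0 -0.3 0; -0.021 -0.008 0 -0.2 0; 0 0 0 0 0; 0 0 0 0 0; 0 0 0 0 0; 0 0 0 0 0; 0 0 0 0 0"}}

```text
clock: 11.45
position: [560.2, 214.3, 222.3]
orientation: [0.731, 0.683, -0.0, 0.0]
contact_force: [-0.7, 2.1, 0.2]
gripper_width: 0.0
finger_force: 1.0
```

```bash
python3 loc.py
```

```text
11.45 [560.17 214.35 222.32] toolx deg 86.1 r 59.99 t -25.22 F [-0.73  2.12  0.22] Ft -2.06 Fr 0.87 M [ 0.33  0.14 -0.01] 0.00043817188898375234 [ 0.26  0.49  1.66 -0.    1.    0.32]
```

{"api": "arm_command", "payload": {"motion": "-0.031 -0.013 0 -0.3 0; -0.031 -0.013 0 -0.3 0; -0.021 -0.008 0 -0.2 0; 0 0 0 0 0; 0 0 0 0 0; 0 0 0 0 0; 0 0 0 0 0; 0 0 0 0 0"}}

```text
clock: 12.25
position: [559.8, 213.6, 222.3]
orientation: [0.726, 0.688, 0.0, 0.0]
contact_force: [-1.1, 1.8, -0.8]
gripper_width: 0.001
finger_force: 1.0
```

```bash
python3 loc.py
```

```text
12.25 [559.79 213.59 222.32] toolx deg 86.9 r 59.97 t -25.28 F [-1.09  1.79 -0.82] Ft -1.73 Fr 1.18 M [ 0.32  0.18 -0.  ] 0.0009475525617335154 [ 0.25  0.49  1.66 -0.    0.99  0.31]
```

{"api": "arm_command", "payload": {"motion": "-0.031 -0.013 0 -0.3 0; -0.031 -0.013 0 -0.3 0; -0.021 -0.008 0 -0.2 0; 0 0 0 0 0; 0 0 0 0 0; 0 0 0 0 0; 0 0 0 0 0; 0 0 0 0 0"}}

```text
clock: 13.05
position: [559.5, 212.7, 222.3]
orientation: [0.721, 0.693, 0.0, 0.0]
contact_force: [-1.6, 2.4, -1.0]
gripper_width: -0.005
finger_force: 1.0
```

```bash
python3 loc.py
```

```text
13.05 [559.45 212.73 222.35] toolx deg 87.7 r 59.91 t -25.24 F [-1.56  2.41 -0.99] Ft -2.34 Fr 1.65 M [ 0.42  0.27 -0.05] -0.004823973366886078 [ 0.25  0.49  1.66 -0.    0.99  0.29]
```

{"api": "arm_command", "payload": {"motion": "-0.031 -0.013 0 -0.3 0; -0.031 -0.013 0 -0.3 0; 0 0 0 0 0; 0 0 0 0 0; 0 0 0 0 0; 0 0 0 0 0; 0 0 0 0 0; 0 0 0 0 0"}}

```text
clock: 13.85
position: [559.1, 212.1, 222.3]
orientation: [0.718, 0.697, 0.0, 0.0]
contact_force: [-1.9, 2.7, -1.2]
gripper_width: -0.004
finger_force: 1.0
```

```bash
python3 loc.py
```

```text
13.85 [559.12 212.14 222.32] toolx deg 88.3 r 59.95 t -25.28 F [-1.89  2.73 -1.17] Ft -2.67 Fr 1.97 M [ 0.36  0.28 -0.04] -0.0038863772213663422 [ 0.25  0.48  1.66 -0.    0.99  0.28]
```

{"api": "arm_command", "payload": {"motion": "-0.031 -0.011 0 -0.3 0; -0.031 -0.011 0 -0.3 0; 0 0 0 0 0; 0 0 0 0 0; 0 0 0 0 0; 0 0 0 0 0; 0 0 0 0 0; 0 0 0 0 0"}}

```text
clock: 14.65
position: [558.9, 211.7, 222.3]
orientation: [0.714, 0.7, 0.0, -0.0]
contact_force: [-1.4, 4.4, -0.8]
gripper_width: -0.002
finger_force: 2.4
```

```bash
python3 loc.py
```

```text
14.65 [558.91 211.71 222.35] toolx deg 88.9 r 59.89 t -25.47 F [-1.37  4.44 -0.81] Ft -4.41 Fr 1.46 M [ 0.84  0.23 -0.08] -0.001602111403067666 [0.25 0.48 1.66 0.   0.99 0.27]
```

{"api": "arm_command", "payload": {"motion": "-0.031 -0.011 0 -0.3 0; 0 0 0 0 0; 0 0 0 0 0; 0 0 0 0 0; 0 0 0 0 0; 0 0 0 0 0; 0 0 0 0 0; 0 0 0 0 0"}}

```text
clock: 15.45
position: [558.8, 211.7, 222.4]
orientation: [0.712, 0.702, 0.0, -0.0]
contact_force: [-0.9, 6.8, -1.2]
gripper_width: 0.002
finger_force: 3.3
```

```bash
python3 loc.py
```

```text
15.45 [558.83 211.68 222.36] toolx deg 89.2 r 59.83 t -25.75 F [-0.86  6.78 -1.17] Ft -6.77 Fr 0.96 M [ 1.16  0.22 -0.08] 0.0018424680584473198 [0.25 0.48 1.66 0.   0.99 0.26]
```

Home is felt: the force rose from 2.3 to 6.8 N and the motion stopped (about 0.4 N m). Next I'll back off, lift and look.

{"api": "arm_command", "payload": {"motion": "0.5 0 0 0 0; 1.5 0 0 0 0; 0 0 -3 0 0; 0 0 -4 0 0; 0 0 -5 0 0; -4 1 0 0 1; -5 1 0 0 1; 0 0 0 0 1"}}

```text
clock: 16.25
position: [578.6, 138.3, 342.7]
orientation: [0.713, 0.701, -0.0, 0.001]
contact_force: [-0.0, 0.1, -0.5]
gripper_width: 0.507
finger_force: 0.0
```

```bash
cat > look.py <<'E'
from h import *
import pickle
F=grab("wrist");pickle.dump(F,open("f2.pkl","wb"));P=depthpts(F)
d=P[...,:2]-[618.3,185.1];r=np.hypot(d[...,0],d[...,1]);a=np.degrees(np.arctan2(d[...,1],d[...,0]))%360
m=(abs(P[...,2]-213.5)<5)&(a>130)&(a<225)
for lo in range(40,95,5):
    k=m&(r>=lo)&(r<lo+5)
    if k.sum()>3: 
        q=np.percentile(a[k],[1,99]);print(lo,k.sum(),q.round(1),q.mean().round(2),np.median(P[k][:,2]).round(1))
hsv=cv2.cvtColor(F["color"],cv2.COLOR_RGB2HSV)
k=(P[...,2]>175)&(P[...,2]<203)&(a>150)&(a<220)&(r>38)&(r<60)
print("screw",r[k].max() if k.any() else None,P[k].min(0),P[k].max(0))
save("e.png",F["color"])
E
python3 loc.py;python3 look.py
```

```text
16.25 [578.61 138.32 342.74] toolx deg 89.0 r 38.86 t 47.47 F [-0.03  0.13 -0.47] Ft -0.13 Fr 0.04 M [ 0.    0.05 -0.03] 0.5065575503345453 [ 0.12  0.37  1.51 -0.    1.26  0.14]
40 264 [159.1 195.9] 177.48 212.6
45 315 [160.  195.1] 177.52 212.6
50 179 [161.5 193.7] 177.6 212.5
55 181 [163.1 192.6] 177.85 212.6
60 176 [164.6 190.6] 177.59 212.5
65 175 [165.1 189.9] 177.48 212.4
70 203 [166.1 189. ] 177.55 213.2
75 143 [166.5 188.5] 177.54 216.3
80 161 [165.9 189.1] 177.5 212.6
85 72 [165.6 189.2] 177.4 212.4
screw 39.68021106774664 [579.52170052 176.68794675 186.68908786] [579.52170052 176.68794675 186.68908786]
```

View pics/e.png

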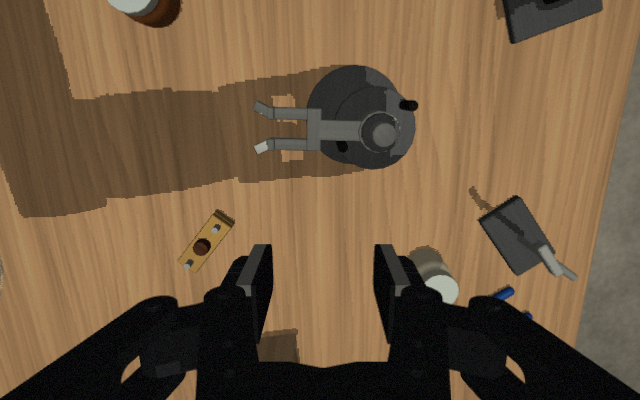

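{"api": "arm_command", "payload": {"motion": "-4.8 -0.6 0 0 1; -4.8 -0.6 0 0 1; -4.8 -0.6 0 0 1; -4.8 -0.6 0 0 1; -4.8 -0.6 0 0 1; -4.8 -0.6 0 0 1; -4.8 -0.6 0 0 1; -4.8 -0.6 0 0 1"}}

```text
clock: 17.1
position: [524.5, -242.2, 342.5]
orientation: [0.712, 0.703, 0.0, 0.0]
contact_force: [0.8, -0.4, -0.6]
gripper_width: 0.999
finger_force: 0.0
```

{"api": "arm_command", "payload": {"motion": "-4.8 -0.6 0 0 1; -4.8 -0.4 0 0 1; 0 0 0 0 1; 0 0 0 0 1; 0 0 0 0 1; 0 0 0 0 1; 0 0 0 0 1; 0 0 0 0 1"}}

```text
clock: 17.9
position: [513.2, -336.4, 342.6]
orientation: [0.712, 0.703, 0.0, 0.0]
contact_force: [-0.6, 0.4, 0.4]
gripper_width: 0.998
finger_force: 0.0
```

```bash
python3 - <<'E'
from h import *
import pickle
G=pickle.load(open("f1.pkl","rb"));print("screw end",onplane(G,[(247,136)],190)-[618.3,185.1,0])
s=status.state();print(s["position"],s["gripper_width"])
F=grab("wrist");P=depthpts(F)
for nm,z in(("reamer",190),("pick",158),("spat",172)):
    m=abs(P[...,2]-z)<4; n,l,st,c=cv2.connectedComponentsWithStats(m.astype(np.uint8))
    for i in range(1,n):
        if st[i,4]>60: print(nm,c[i].round(0),st[i,4],P[l==i].mean(0).round(1),np.ptp(P[l==i],axis=0).round(1),onplane(F,[c[i]],z).round(1))
save("g.png",F["color"])
E
```

```text
screw end [[-50.30555716  -4.08770239 190.        ]]
[ 513.2144483  -336.40485344  342.58897803] 0.9982282192705112
reamer [323. 148.] 858 [ 513.5 -303.5  189.9] [24.6 24.6  5.7] [[ 513.5 -303.4  190. ]]
pick [312.  69.] 476 [ 505.4 -244.7  155.6] [21.9 22.2  5. ] [[ 505.4 -244.9  158. ]]
pick [302. 208.] 600 [ 494.4 -360.6  159. ] [25.1 24.5  7.8] [[ 494.3 -360.9  158. ]]
```

View pics/g.png

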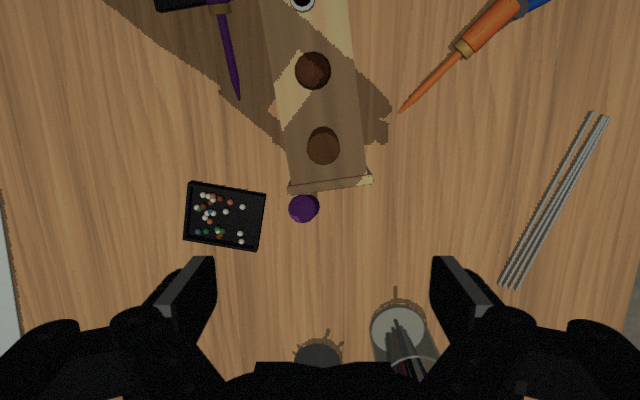

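Only one thing in the rack is brown, 190 mm high and round: the reamer at wrist (323,148), i.e. (513.5,−303.5). The pick is at (312,69). The orange one (490,25), the purple one (210,0) and the upright purple one (303,208) are look-alikes off the shelf. Descending and gripping.

{"api": "arm_command", "payload": {"motion": "1.7 0 0 0 1; 1.6 0 0 0 1; 0 0 3 0 1; 0 0 4 0 1; 0 0 4 0 1; 0 0 4 0 1; 0 0 3 0 1; 0 0 0 0 1"}}

```text
clock: 18.75
position: [512.2, -302.2, 159.1]
orientation: [0.712, 0.702, -0.0, -0.003]
contact_force: [-0.1, 0.3, -0.0]
gripper_width: 0.999
finger_force: 0.0
```

{"api": "arm_command", "payload": {"motion": "0 0 0 0 0; 0 0 0 0 0; 0 0 0 0 0; 0 0 0 0 0; 0 0 0 0 0; 0 0 0 0 0; 0 0 0 0 0; 0 0 0 0 0"}}

```text
clock: 19.55
position: [513.8, -304.4, 163.7]
orientation: [0.712, 0.702, 0.0, 0.001]
contact_force: [-0.8, 2.0, 7.0]
gripper_width: 0.292
finger_force: 58.4
```

```bash
python3 - <<'E'
from h import *
s=status.state();print({k:np.round(s[k],3) for k in("clock","position","orientation","contact_force","torque","gripper_width","finger_force","qpos")})
F=grab("side");P=depthpts(F);hsv=cv2.cvtColor(F["color"],cv2.COLOR_RGB2HSV)
for nm,lo,hi in(("orange",(5,190,90),(16,255,255)),("purple",(130,90,40),(165,255,255))):
    n,l,st,c=cv2.connectedComponentsWithStats(cv2.inRange(hsv,lo,hi))
    for i in range(1,n):
        if st[i,4]>40: print(nm,c[i].round(),st[i],P[l==i].mean(0).round(),P[l==i].max(0).round())
save("k.png",cv2.resize(F["color"][220:380,220:460],(720,480)))
E
```

```text
{'clock': np.float64(19.55), 'position': array([ 513.763, -304.393,  163.663]), 'orientation': array([0.712, 0.702, 0.   , 0.001]), 'contact_force': array([-0.774,  1.956,  6.999]), 'torque': array([ 0.22 ,  0.092, -0.006]), 'gripper_width': np.float64(0.292), 'finger_force': np.float64(58.389), 'qpos': array([-0.646,  0.553,  1.724,  0.   ,  0.863, -0.632])}
purple [268. 273.] [262 263  15  23 242] [ 397. -148.   44.] [413. -97. 758.]
purple [276. 305.] [271 289  11  36 109] [ 405. -229.   29.] [ 410. -180.  758.]
purple [329. 328.] [322 313  15  31 362] [ 493. -378.  145.] [ 506. -353.  758.]
purple [332. 360.] [330 349   5  26  75] [ 497. -394.   53.] [ 500. -386.   86.]
```

View pics/k.png

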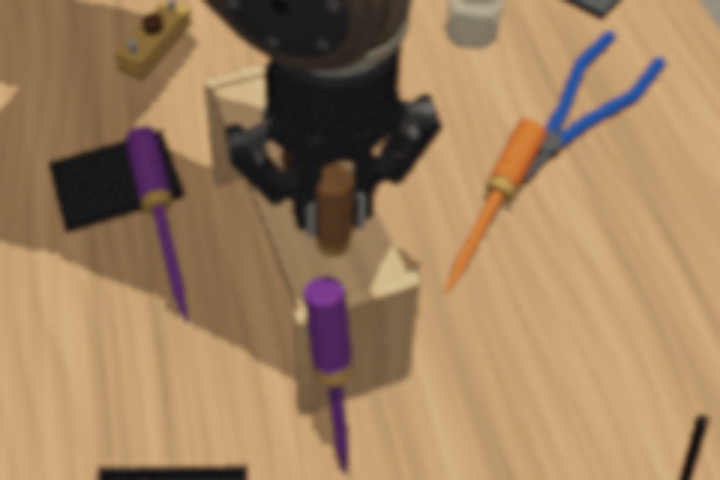

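Gripped: opening 0.292 × 85 ≈ 25 mm. The orange and purple free-standing decoys have toppled by themselves; I touched none of them. Lifting.

{"api": "arm_command", "payload": {"motion": "0 0 -1 0 0; 0 0 -2 0 0; 0 0 -3 0 0; 0 0 -4 0 0; 0 0 -4 0 0; 0 0 -3 0 0; 0 0 -1.2 0 0; 0 0 0 0 0"}}

```text
clock: 20.4
position: [513.4, -304.3, 345.7]
orientation: [0.712, 0.702, 0.0, 0.001]
contact_force: [-0.4, -0.1, -1.9]
gripper_width: 0.291
finger_force: 59.0
```

```bash
python3 - <<'E'
from h import *
s=status.state();print({k:np.round(s[k],3) for k in("clock","position","orientation","contact_force","torque","gripper_width","finger_force","qpos")})
E
```

```text
{'clock': np.float64(20.4), 'position': array([ 513.397, -304.262,  345.698]), 'orientation': array([0.712, 0.702, 0.   , 0.001]), 'contact_force': array([-0.435, -0.053, -1.86 ]), 'torque': array([ 0.076, -0.   , -0.027]), 'gripper_width': np.float64(0.291), 'finger_force': np.float64(59.009), 'qpos': array([-0.646,  0.372,  1.503,  0.   ,  1.263, -0.632])}
```

{"api": "arm_command", "payload": {"motion": "3 -0.17 0 0 0; 4.9 -0.17 0 0 0; 4.9 -0.17 0 0 0; 4.9 -0.17 0 0 0; 4.9 -0.17 0 0 0; 4.9 -0.17 0 0 0; 4.9 -0.17 0 0 0; 4.9 -0.17 0 0 0"}}

```text
clock: 21.2
position: [504.0, 70.8, 342.4]
orientation: [0.712, 0.702, -0.001, -0.001]
contact_force: [1.0, 0.2, -1.9]
gripper_width: 0.293
finger_force: 59.1
```

{"api": "arm_command", "payload": {"motion": "4.9 -0.17 0 0 0; 4.2 -0.17 0 0 0; 3 0 0 0 0; 0 0 0 -8 0; 0 0 0 -8 0; 0 0 0 -8 0; 0 0 0 -8 0; 0 0 0 -8 0"}}

```text
clock: 22.0
position: [502.8, 189.9, 342.1]
orientation: [0.426, 0.905, -0.001, -0.001]
contact_force: [0.7, -0.6, -2.2]
gripper_width: 0.291
finger_force: 58.9
```

{"api": "arm_command", "payload": {"motion": "0 0 0.5 -8 0; 0 0 0.5 -8 0; 0 0 0.5 -8 0; 0 0 0.5 -8 0; 0 0 0.5 -8 0; 0 0 0.5 -8.3 0; 0 0 0.5 0 0; 0 0 0 0 0"}}

```text
clock: 22.8
position: [502.7, 189.8, 307.4]
orientation: [0.024, 1.0, -0.0, -0.002]
contact_force: [-0.1, 0.3, -1.0]
gripper_width: 0.291
finger_force: 58.9
```

```bash
cat > chk.py <<'E'
from h import *
import sys
s=status.state();print({k:np.round(s[k],3) for k in("clock","position","contact_force","torque","gripper_width")})
x=R.from_quat(s["orientation"]).as_matrix();print("toolx",np.degrees(np.arctan2(x[1,0],x[0,0])).round(2),"tilt",x[:,2].round(4))
er=np.array([np.cos(np.radians(177.5)),np.sin(np.radians(177.5))]);et=np.array([-er[1],er[0]])
ax=np.array([618.3,185.1]);TZ=s["position"][2]
def rep(n,q): d=q[:2]-ax;print(n,q.round(1),"r",(d@er).round(1),"t",(d@et).round(1))
rep("tcp",s["position"])
for cam in ("scene","side"):
    F=grab(cam);P=depthpts(F);n=s["position"]
    dd=np.hypot(P[...,0]-n[0],P[...,1]-n[1])<22
    for lo,hi in((-140,-115),(-115,-95),(-95,-75),(-75,-56),(-42,-38),(-37,-15)):
        k=dd&(P[...,2]>TZ+lo)&(P[...,2]<TZ+hi)
        if k.sum()>5:
            # axis: surface point + radius along horizontal viewing ray
            h=P[k].mean(0)
            v,u=np.where(k);d=h-F["c2w"][:3,3];d[2]=0;d/=np.linalg.norm(d)
            rep(f"{cam} {lo} n{k.sum()} side {np.array([-d[1],d[0]]).round(2)}",h)
    save(f"m_{cam}_{s['clock']:.1f}.png",F["color"])
E
python3 chk.py
```

```text
{'clock': np.float64(22.8), 'position': array([502.745, 189.818, 307.445]), 'contact_force': array([-0.07 ,  0.254, -1.012]), 'torque': array([ 0.016, -0.02 ,  0.04 ]), 'gripper_width': np.float64(0.291)}
toolx 177.25 tilt [-3.1e-03 -8.0e-04 -1.0e+00]
tcp [502.7 189.8 307.4] r 115.7 t 0.3
scene -140 n14 side [ 0.72 -0.69] [505.2 189.6 182. ] r 113.1 t 0.5
scene -115 n25 side [ 0.72 -0.69] [506.3 191.1 202.6] r 112.1 t -1.1
scene -95 n28 side [ 0.72 -0.69] [506.7 191.3 222.7] r 111.8 t -1.3
scene -75 n26 side [ 0.72 -0.69] [506.8 191.1 242.4] r 111.7 t -1.1
scene -42 n12 side [ 0.72 -0.69] [510.8 194.8 267.4] r 107.8 t -5.0
scene -37 n74 side [ 0.72 -0.69] [512.5 194.3 281.8] r 106.1 t -4.5
side -140 n12 side [-0.99  0.1 ] [503.4 187.9 182.1] r 114.9 t 2.2
side -115 n21 side [-0.99  0.1 ] [503.1 186.5 201.8] r 115.2 t 3.6
side -95 n22 side [-0.99  0.1 ] [503.  187.  222.9] r 115.2 t 3.1
side -75 n23 side [-0.99  0.1 ] [503.6 186.7 241.8] r 114.6 t 3.4
side -42 n10 side [-0.99  0.11] [504.9 181.8 267.4] r 113.1 t 8.2
side -37 n50 side [-0.99  0.1 ] [503.1 180.2 279.7] r 114.9 t 9.9
```

```bash
cat > rel.py <<'E'
from h import *
er=np.array([np.cos(np.radians(177.5)),np.sin(np.radians(177.5))]);et=np.array([-er[1],er[0]]);ax=np.array([618.3,185.1])
s=status.state();T=s["position"]
crops=[]
for cam in("scene","side"):
    fs=[grab(cam) for _ in range(4)];F=fs[0]
    D=np.stack([f["depth"] for f in fs]);F["depth"]=np.where((D>0).all(0),D.mean(0),0);P=depthpts(F)
    d=P[...,:2]-ax;r=d@er;t=d@et;z=P[...,2]
    k=(abs(z-235)<3)&(np.hypot(r,t)<14);print(cam,"pillar",P[k].mean(0).round(1),"r",r[k].mean().round(2),"t",t[k].mean().round(2),k.sum())
    k=(abs(z-212.6)<3.5)&(abs(t)<30)
    for lo in range(40,90,6):
        q=k&(r>=lo)&(r<lo+6)
        if q.sum()>3: print("  hook r",lo,q.sum(),"t",np.percentile(t[q],[3,97]).round(1),"mean",t[q].mean().round(2))
    q=(np.hypot(P[...,0]-T[0],P[...,1]-T[1])<14)&(z<T[2]-56)&(z>T[2]-110)
    v,u=np.where(q); rows=[(uu.mean(),vv) for vv in np.unique(v) for uu in [u[v==vv]]]
    o,dd=ray(F,rows); # closest approach in plan of axis ray at r of rod
    # t where centre ray reaches TCP's vertical plane perpendicular to viewing
    h=dd[:,:2]/np.linalg.norm(dd[:,:2],axis=1)[:,None]; nrm=np.c_[-h[:,1],h[:,0]]
    off=((o[:2]-T[:2])*nrm).sum(1); print("  rod vs tcp sideways",off.mean().round(2),"+-",off.std().round(2),"along",nrm.mean(0).round(2))
    px=proj(F,[[545,190,215]])[0].astype(int);c=F["color"][px[1]-40:px[1]+40,px[0]-40:px[0]+40];crops.append(cv2.resize(c,(400,400),interpolation=cv2.INTER_CUBIC))
save(f"n{s['clock']:.0f}.png",np.hstack(crops))
E
python3 rel.py
```

```text
scene pillar [620.4 183.8 235.4] r -2.12 t 1.22 33
  hook r 40 25 t [-11.   15.4] mean 1.37
  hook r 46 21 t [-11.8  14.4] mean 0.55
  hook r 52 19 t [-11.3  16.2] mean 1.67
  hook r 58 17 t [-11.5  15.6] mean 0.99
  hook r 64 14 t [-12.   15.4] mean 0.25
  hook r 70 14 t [-11.8  14.6] mean 2.08
  hook r 76 15 t [-14.   17.5] mean 0.0
  hook r 82 7 t [-14.4  17.2] mean -0.7
  rod vs tcp sideways 2.03 +- 0.89 along [ 0.72 -0.69]
side pillar [618.3 182.9 233.5] r -0.14 t 2.17 13
  hook r 40 11 t [-10.1  15.5] mean 2.94
  hook r 46 11 t [-11.3  15.9] mean 2.15
  hook r 52 8 t [-13.4  15. ] mean 1.19
  hook r 58 6 t [-8.4 14.2] mean 4.7
  hook r 64 8 t [-8.7 15.1] mean 2.3
  hook r 70 9 t [-9. 16.] mean 2.8
  hook r 76 9 t [-9.5 14.5] mean 1.28
  hook r 82 7 t [-12.6  17.8] mean 3.82
  rod vs tcp sideways -0.69 +- 0.68 along [-0.99  0.1 ]
```

Side view, scene view and push contact together suggest the slot lies about +1 mm in t. I'll shift 1 mm, lower, go to the mouth and check rod against slot lips in the wrist picture.

{"api": "arm_command", "payload": {"motion": "0 -0.1 1 0 0; 0 0 1 0 0; 0 0 1 0 0; 0 0 1.1 0 0; -0.7 0 0 0 0; -0.7 0 0 0 0; -0.4 0 0 0 0; 0 0 0 0 0"}}

```text
clock: 24.1
position: [522.0, 188.1, 268.5]
orientation: [0.022, 1.0, 0.0, 0.0]
contact_force: [0.0, -1.0, -1.6]
gripper_width: 0.289
finger_force: 58.9
```

```bash
python3 - <<'E'
from h import *
import pickle
s=status.state();print(s["clock"],s["position"].round(2),s["contact_force"].round(2))
F=grab("wrist");pickle.dump(F,open("f3.pkl","wb"));P=depthpts(F)
m=abs(P[...,2]-213)<4
v,u=np.where(m);print(u.min(),u.max(),v.min(),v.max())
c=F["color"][20:260,180:500];save("p.png",cv2.resize(c,(800,600),interpolation=cv2.INTER_CUBIC))
E
```

```text
24.1 [522.02 188.14 268.51] [ 0.01 -0.95 -1.57]
294 351 249 366
```

View pics/p.png

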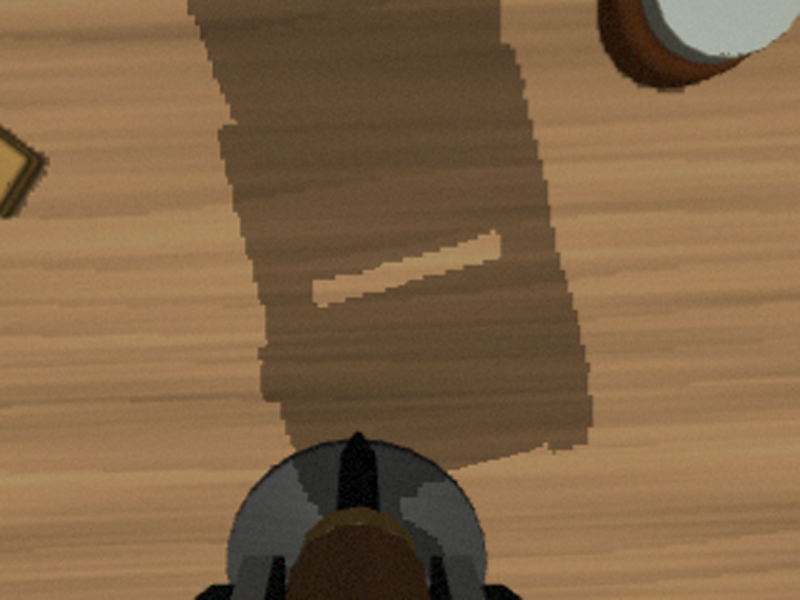

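{"api": "arm_command", "payload": {"motion": "-0.4 0 0 0 0; -0.4 0 0 0 0; -0.4 0 0 0 0; -0.3 0 0 0 0; -0.1 0 0 0 0; 0 0 0 0 0; 0 0 0 0 0; 0 0 0 0 0"}}

```text
clock: 24.95
position: [537.1, 187.5, 268.3]
orientation: [0.022, 1.0, -0.0, 0.0]
contact_force: [0.3, 0.7, -1.1]
gripper_width: 0.288
finger_force: 58.9
```

```bash
python3 - <<'E'
from h import *
import pickle
s=status.state();print(s["clock"],s["position"].round(2),s["contact_force"].round(2),s["torque"].round(2))
F=grab("wrist");pickle.dump(F,open("f3.pkl","wb"))
c=F["color"][140:290,220:420];save("q.png",cv2.resize(c,(800,600),interpolation=cv2.INTER_CUBIC))
E
```

```text
24.95 [537.13 187.51 268.33] [ 0.29  0.74 -1.15] [ 0.03 -0.01 -0.01]
```

View pics/q.png

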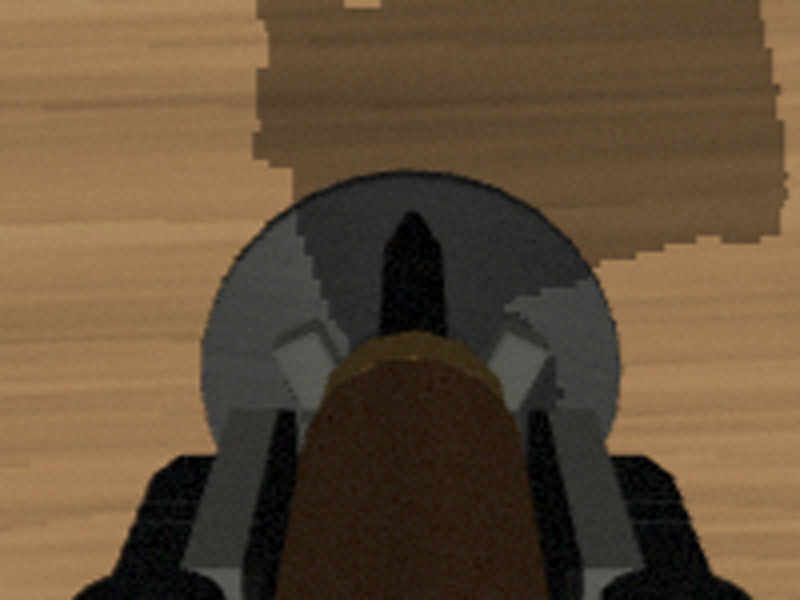

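Only two things matter in the picture: the lips at crop (275,350) and (550,352), midpoint 412, and the rod centred at 413. They are aligned within half a millimetre, so I slide in.

{"api": "arm_command", "payload": {"motion": "-0.3 0 0 0 0; -0.4 0 0 0 0; -0.4 0 0 0 0; -0.4 0 0 0 0; -0.4 0 0 0 0; -0.2 0 0 0 0; 0 0 0 0 0; 0 0 0 0 0"}}

```text
clock: 25.8
position: [558.1, 186.6, 268.2]
orientation: [0.022, 1.0, -0.0, -0.0]
contact_force: [0.7, -0.1, -2.7]
gripper_width: 0.294
finger_force: 58.9
```

```bash
python3 loc.py|cut -c1-300
```

```text
25.8 [558.11 186.56 268.23] toolx deg 177.5 r 1.17 t -60.19 F [ 0.66 -0.08 -2.72] Ft 0.66 Fr 0.06 M [ 0.02 -0.01  0.05] 0.293642760269433 [ 0.21  0.42  1.63 -0.    1.09 -1.32]
```

{"api": "arm_command", "payload": {"motion": "-0.1 0 0 0 0; -0.1 0 0 0 0; -0.1 0 0 0 0; -0.1 0 0 0 0; 0 0 0 0 0; 0 0 0 0 0; 0 0 0 0 0; 0 0 0 0 0"}}

```text
clock: 26.6
position: [562.2, 186.4, 268.3]
orientation: [0.022, 1.0, -0.0, 0.0]
contact_force: [-0.4, -0.2, -1.9]
gripper_width: 0.294
finger_force: 58.9
```

```bash
python3 loc.py|cut -c1-300
```

```text
26.6 [562.16 186.4  268.34] toolx deg 177.5 r 1.15 t -56.15 F [-0.38 -0.2  -1.86] Ft -0.37 Fr 0.22 M [ 0.03 -0.02  0.08] 0.29358426052333314 [ 0.21  0.43  1.62 -0.    1.09 -1.32]
```

{"api": "arm_command", "payload": {"motion": "-0.05 0 0 0 0; -0.05 0 0 0 0; 0 0 0 0 0; 0 0 0 0 0; 0 0 0 0 0; 0 0 0 0 0; 0 0 0 0 0; 0 0 0 0 0"}}

```text
clock: 27.4
position: [563.0, 186.4, 268.3]
orientation: [0.022, 1.0, -0.0, -0.0]
contact_force: [-4.1, 0.4, -0.4]
gripper_width: 0.288
finger_force: 59.0
```

```bash
python3 loc.py|cut -c1-300
```

```text
27.4 [563.01 186.38 268.28] toolx deg 177.5 r 1.14 t -55.29 F [-4.15  0.38 -0.41] Ft -4.16 Fr -0.2 M [0.05 0.95 0.02] 0.2878485741106919 [ 0.21  0.43  1.62  0.    1.09 -1.32]
```

Bottom of the slot felt (4 N). Easing back 1 mm and lowering.

{"api": "arm_command", "payload": {"motion": "0.1 0 0 0 0; 0 0 0.2 0 0; 0 0 0.2 0 0; 0 0 0.2 0 0; 0 0 0.2 0 0; 0 0 0.1 0 0; 0 0 0 0 0; 0 0 0 0 0"}}

```text
clock: 28.2
position: [562.3, 186.4, 259.3]
orientation: [0.022, 1.0, 0.0, 0.0]
contact_force: [-0.0, -0.2, -2.2]
gripper_width: 0.288
finger_force: 58.9
```

```bash
python3 loc.py|cut -c1-300
```

```text
28.2 [562.29 186.39 259.31] toolx deg 177.5 r 1.16 t -56.01 F [-0.02 -0.19 -2.25] Ft -0.02 Fr 0.19 M [-0.01 -0.02 -0.05] 0.2879432078916266 [ 0.21  0.44  1.63 -0.    1.07 -1.32]
```

{"api": "arm_command", "payload": {"motion": "0 0 0.1 0 0; 0 0 0.1 0 0; 0 0 0 0 0; 0 0 0 0 0; 0 0 0 0 0; 0 0 0 0 0; 0 0 0 0 0; 0 0 0 0 0"}}

```text
clock: 29.0
position: [562.2, 186.4, 257.3]
orientation: [0.022, 1.0, 0.0, 0.0]
contact_force: [-0.3, -0.4, -1.6]
gripper_width: 0.291
finger_force: 58.9
```

```bash
python3 loc.py|cut -c1-300
```

```text
29.0 [562.17 186.42 257.35] toolx deg 177.5 r 1.13 t -56.13 F [-0.31 -0.37 -1.62] Ft -0.3 Fr 0.38 M [ 0.01 -0.01 -0.02] 0.2911572523797486 [ 0.21  0.44  1.64 -0.    1.06 -1.32]
```

{"api": "arm_command", "payload": {"motion": "0 0 0.05 0 0; 0 0 0.05 0 0; 0 0 0 0 0; 0 0 0 0 0; 0 0 0 0 0; 0 0 0 0 0; 0 0 0 0 0; 0 0 0 0 0"}}

```text
clock: 29.8
position: [562.2, 186.4, 256.3]
orientation: [0.022, 1.0, 0.0, 0.0]
contact_force: [0.4, 0.1, -1.9]
gripper_width: 0.289
finger_force: 58.9
```

```bash
python3 loc.py|cut -c1-300
```

```text
29.8 [562.17 186.41 256.33] toolx deg 177.5 r 1.14 t -56.14 F [ 0.41  0.06 -1.91] Ft 0.41 Fr -0.08 M [ 0.01 -0.04 -0.08] 0.288936900534009 [ 0.21  0.44  1.64 -0.    1.06 -1.32]
```

{"api": "arm_command", "payload": {"motion": "0 0 0.05 0 0; 0 0 0 0 0; 0 0 0 0 0; 0 0 0 0 0; 0 0 0 0 0; 0 0 0 0 0; 0 0 0 0 0; 0 0 0 0 0"}}

```text
clock: 30.6
position: [562.2, 186.4, 256.0]
orientation: [0.022, 1.0, 0.0, 0.0]
contact_force: [-0.8, 0.1, 4.0]
gripper_width: 0.292
finger_force: 59.1
```

```bash
python3 loc.py|cut -c1-300
```

```text
30.6 [562.22 186.44 255.98] toolx deg 177.5 r 1.11 t -56.08 F [-0.8   0.08  4.  ] Ft -0.8 Fr -0.05 M [-0.07  0.17 -0.01] 0.29209529427742476 [ 0.21  0.44  1.64 -0.    1.06 -1.32]
```

Seated: 4 N upward, ferrule at 212.3 mm. Releasing gently.

{"api": "arm_command", "payload": {"motion": "0 0 0 0 0.32; 0 0 0 0 0.36; 0 0 0 0 0.45; 0 0 0 0 0.6; 0 0 0 0 0.8; 0 0 0 0 0.8; 0 0 0 0 0.8; 0 0 0 0 0.8"}}

```text
clock: 31.4
position: [562.2, 186.4, 255.8]
orientation: [0.022, 1.0, -0.0, 0.0]
contact_force: [-0.3, 0.0, 0.7]
gripper_width: 0.799
finger_force: 0.0
```

```bash
python3 loc.py|cut -c1-300; python3 chk.py | tail -12
```

```text
31.4 [562.19 186.4  255.8 ] toolx deg 177.5 r 1.15 t -56.11 F [-0.34  0.    0.69] Ft -0.34 Fr 0.01 M [0.04 0.02 0.05] 0.7989151287949677 [ 0.21  0.44  1.64 -0.    1.06 -1.32]
scene -140 n12 side [ 0.77 -0.64] [565.5 187.4 132.2] r 52.8 t -0.0
scene -115 n20 side [ 0.77 -0.64] [566.1 188.1 151.3] r 52.3 t -0.7
scene -95 n27 side [ 0.77 -0.64] [566.7 187.3 170.4] r 51.6 t 0.1
scene -75 n38 side [ 0.78 -0.63] [572.1 184.8 188.7] r 46.2 t 2.4
scene -42 n24 side [ 0.77 -0.63] [571.4 189.6 215.2] r 47.1 t -2.4
scene -37 n75 side [ 0.77 -0.64] [569.7 192.3 230.3] r 48.8 t -5.1
side -140 n11 side [-0.99  0.17] [562.6 184.3 130.2] r 55.6 t 3.3
side -115 n23 side [-0.99  0.17] [562.9 184.2 150.4] r 55.3 t 3.3
side -95 n21 side [-0.99  0.17] [563.  182.5 172.5] r 55.1 t 5.0
side -75 n35 side [-0.98  0.18] [569.5 179.1 188.6] r 48.5 t 8.2
side -42 n15 side [-0.99  0.16] [555.4 178.3 215.9] r 62.5 t 9.5
side -37 n18 side [-0.99  0.16] [555.7 179.6 227.3] r 62.3 t 8.2
```

Released; it hangs upright. I'll lift clear and check the hook angle from above.

{"api": "arm_command", "payload": {"motion": "0 0 -1 0 0.8; 0 0 -2 0 0.8; 0 0 -3 0 0.8; 0 0 -4 0 0.8; 0 0 -2 0 0.8; 3 0 0 0 0.8; 4 0 0 0 0.8; 0 0 0 0 0.8"}}

```text
clock: 32.3
position: [488.8, 189.6, 377.3]
orientation: [0.021, 1.0, 0.0, 0.0]
contact_force: [1.0, 0.1, 0.6]
gripper_width: 0.8
finger_force: 0.0
```

```bash
python3 - <<'E'
from h import *
s=status.state();print(s["clock"],s["position"].round(1),s["contact_force"].round(2))
er=np.array([np.cos(np.radians(177.5)),np.sin(np.radians(177.5))]);et=np.array([-er[1],er[0]]);ax=np.array([618.3,185.1])
cr=[]
for cam in("scene","side"):
    F=grab(cam);P=depthpts(F);d=P[...,:2]-ax;r=d@er;t=d@et;z=P[...,2]
    k=(abs(z-282.6)<5)&(abs(r-57)<20)&(abs(t)<20)
    print(cam,"handle top",P[k].mean(0).round(1),r[k].mean(),t[k].mean(),k.sum())
    for lo in (70,76,82):
        q=(abs(z-213)<4)&(abs(t)<30)&(r>=lo)&(r<lo+6)
        if q.sum()>3: print(" hook",lo,q.sum(),np.percentile(t[q],[3,97]).round(1))
    px=proj(F,[[575,187,205]])[0].astype(int);c=F["color"][px[1]-60:px[1]+60,px[0]-40:px[0]+40];cr.append(cv2.resize(c,(400,600),interpolation=cv2.INTER_CUBIC))
save("z.png",np.hstack(cr))
E
```

```text
32.3 [488.8 189.6 377.3] [0.99 0.1  0.57]
scene handle top [565.5 187.2 282.6] 52.812281261503124 0.2399663206555682 88
 hook 70 12 [-13.3  -2.9]
 hook 76 11 [-15.  14.]
 hook 82 7 [-15.  17.]
side handle top [562.4 183.6 280.7] 55.785320508645576 3.9205253610694055 38
 hook 70 12 [-12.  17.]
 hook 76 10 [-9.5 16.9]
 hook 82 6 [-13.9  20.3]
```

View pics/z.png

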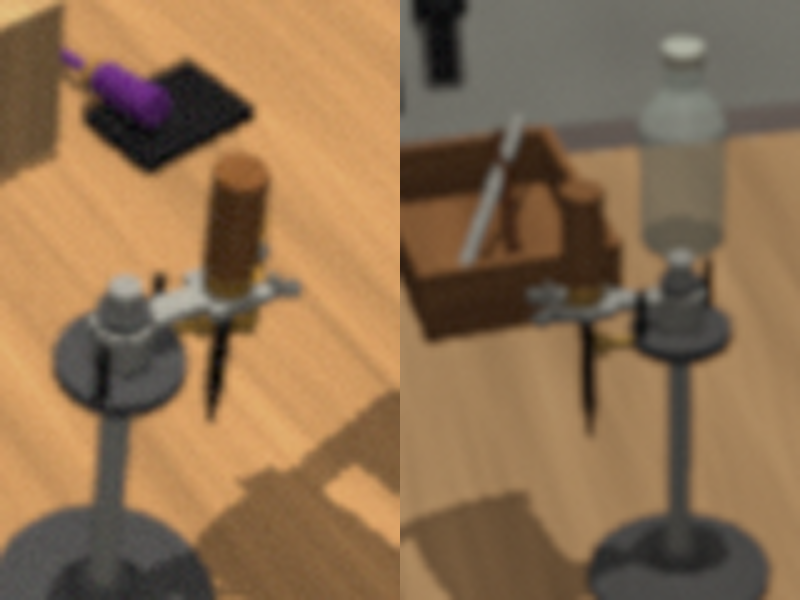

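```bash
python3 rel.py | grep -v rod
```

```text
scene pillar [620.3 183.7 235.4] r -2.03 t 1.29 34
  hook r 40 25 t [-11.6  15.8] mean 0.75
  hook r 46 9 t [-11.7   9.7] mean -6.65
  hook r 52 7 t [-12.   -8.8] mean -10.52
  hook r 58 8 t [-11.4  -5.4] mean -9.43
  hook r 64 9 t [-12.   -4.3] mean -8.29
  hook r 70 8 t [-12.1  -5. ] mean -9.99
  hook r 76 9 t [-13.3  12.7] mean -6.4
  hook r 82 8 t [-14.8  17.5] mean 1.25Traceback (most recent call last):
  File "rel.py", line 16, in <module>
    o,dd=ray(F,rows); # closest approach in plan of axis ray at r of rod
         ~~~^^^^^^^^
  File "h.py", line 12, in ray
    u=cv2.undistortPoints(np.array(px,float).reshape(-1,1,2),f["K"],f["D"]).reshape(-1,2)
      ~~~~~~~~~~~~~~~~~~~^^^^^^^^^^^^^^^^^^^^^^^^^^^^^^^^^^^^^^^^^^^^^^^^^^
cv2.error: OpenCV(4.12.0) /io/opencv/modules/calib3d/src/undistort.dispatch.cpp:347: error: (-215:Assertion failed) CV_IS_MAT(_src) && CV_IS_MAT(_dst) && (_src->rows == 1 || _src->cols == 1) && (_dst->rows == 1 || _dst->cols == 1) && _src->cols + _src->rows - 1 == _dst->rows + _dst->cols - 1 && (CV_MAT_TYPE(_src->type) == CV_32FC2 || CV_MAT_TYPE(_src->type) == CV_64FC2) && (CV_MAT_TYPE(_dst->type) == CV_32FC2 || CV_MAT_TYPE(_dst->type) == CV_64FC2) in function 'cvUndistortPointsInternal'
```

The hook edges sit within about 0.5 mm of where they were when home (−11.6…−12 against −11…−12), so it has not moved. The reamer hangs upright and the robot is clear.

```bash
python3 -c "from bench import sign_off;print(sign_off())"
```

```text
the job is handed in; nothing more can be done
None
```

I swung the hook home by feel (about 0.4 N m at the stop, limit 1.2) and hung the graphite reamer upright in it. I let go with the hook still home, as far as the cameras show, and handed the job in after about 33 s. I touched nothing else, though an orange and a purple look-alike had toppled by themselves.

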